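Ring the middle counter bell

TASK

A customer would like to hear the middle-sized of the three counter bells on the table. With your fingertips, gently press its plunger fully down from above, then let it spring back up and draw your hand clear. Do not lift or shift the bell, do not touch the other two bells, and leave everything else on the table as it stands.

Things in the scene. Friction and masses are not known exactly. Their poses are not given: they have to be found in the camera images.
- bell_large: the largest of three loose counter bells of like shape: dark round foot 100 mm across, plain steel dome whose top is 70 mm above the table, and a steel plunger knob in the middle of the dome. Origin at the centre of the underside, z up along the plunger.
- bell_large_top (a point): centre of the top of the largest bell's plunger knob; the knob is 16 mm across and 8 mm thick, its top 87 mm above the table when up, with 9 mm of air between it and the dome. Moves with the plunger.
- bell_large_plunger (a joint): plunger of the largest bell, m: 0 is up, 0.007 is fully down. A spring raises it; it starts to move at about 1.5 N and needs 5 N to be fully down.
- bell_middle: the middle-sized of three loose counter bells of like shape: dark round foot 80 mm across, plain steel dome whose top is 56 mm above the table, and a steel plunger knob in the middle of the dome. Origin at the centre of the underside, z up along the plunger.
- bell_middle_top (a point): centre of the top of the middle-sized bell's plunger knob; the knob is 16 mm across and 8 mm thick, its top 73 mm above the table when up, with 9 mm of air between it and the dome. Moves with the plunger.
- bell_middle_plunger (a joint): plunger of the middle-sized bell, m: 0 is up, 0.007 is fully down. A spring raises it; it starts to move at about 1.5 N and needs 5 N to be fully down.
- bell_small: the smallest of three loose counter bells of like shape: dark round foot 62 mm across, plain steel dome whose top is 43 mm above the table, and a steel plunger knob in the middle of the dome. Origin at the centre of the underside, z up along the plunger.
- bell_small_top (a point): centre of the top of the smallest bell's plunger knob; the knob is 16 mm across and 8 mm thick, its top 60 mm above the table when up, with 9 mm of air between it and the dome. Moves with the plunger.
- bell_small_plunger (a joint): plunger of the smallest bell, m: 0 is up, 0.007 is fully down. A spring raises it; it starts to move at about 1.5 N and needs 5 N to be fully down.
- cork_toadstool: bystander, loose: cork toadstool ornament, a plain brown cap on a stem, 88 x 88 x 67 mm high. Origin at the centre of its underside.
- candle_open: bystander, loose: candle in a clear open glass, 66 mm across, 65 mm high. Origin at the centre of its underside.
- tumbler_1: bystander, loose: patterned stoneware tumbler, 64 mm across, 112 mm high. Origin at the centre of its underside.
- balm_tin: bystander, loose: low round tin with a black lid, 59 mm across, 41 mm high. Origin at the centre of its underside.
- soap_block_0: bystander, loose: small kraft-brown soap carton, 45 x 63 x 26 mm high. Origin at the centre of its underside.
Mind the look-alikes: they are no part of the job. Leave any red look-alike of the bell_middle alone.

How it is judged:
By the outcome, as a careful person would: the job done as asked, in the order asked, and still so for the second after the job is handed in, with the robot touching nothing.
It also fails if it takes over 32 s, if anything falls off the work surface, if the arm or the gripper's body presses on something with over 40 N, if the wrist force passes 120 N, or if a joint passes its speed limit or range.

ROBOT

A 6-joint arm with a two-finger parallel gripper is mounted at the origin on a cart in front of the work surface, level with it; the furniture and walls round the work are solid. World frame = base frame: x ahead of the robot, y to its left, z up, the work surface at z = 0. Lengths are in mm, angles in rad, forces in N, time in s.
With the tool pointing down it reaches from about 375 to 750 mm from the base axis. Payload 9 kg.
Tool frame: the origin (TCP) lies midway between the tips of the shut fingers; the grasp point (between the pads) lies 19 mm behind it (manip.grip_depth is the distance from the TCP to the grasp point, in mm); y points along the fingers, x is the direction in which the jaws open and shut, and the axes are right-handed (so a half turn about y gives the same grasp; the last joint's range is limited). The gripper opens to 85 mm and grips with 20 to 120 N. Pads are 22 mm wide; open, the fingers measure 114 mm over their backs; the gripper's body (76 mm by 85 mm) begins 54 mm behind the grasp point. The pads swing forward as they close: fully open they stand 13 mm farther back than shut.
Start: joints at [-1.553, 0.104, 0.097, 1.564, 0, 1.353], TCP at [140.18, -583.426, 231.331] pointing down, gripper open.
Joint ranges: [-2.99, 2.99], [-0.84, 1.86], [-1.1, 1.16], [-1.84, 2.11], [-1.51, 1.56], [-3.14, 3.14]. Speed limits (rad/s): [2.22, 2.22, 2.57, 3.14, 3.14, 3.14].

INTERFACE

Orientations are given as a 3x3 rotation matrix whose columns are the frame's x, y, z axes.
In Python, from bench import manip gives the robot as it stands.
- The arm moves only by the shell command python3 -m inch 'ROWS' [FORCE]. ROWS is JSON, one flat list of numbers, 5 for each row, row after row: the gripper command: -1 is shut, 1 is fully open, values between are in proportion, then the shift along the world's x, y, z as a fraction of full scale, then the turn about the world's z as a fraction of full scale. A call has 1 to 12 rows; each row is the pose to reach, as a shift and turn from the pose commanded when the call began; what a row does not reach only later rows make up. Full scale, the value 1, is 0.12 m for a shift and 90 degrees for a turn. A row lasts 1/12 s, in which the tool goes at most 41.7 mm and 7.16 degrees, less where a joint would pass 70% of its speed; a pose out of reach is approached as far as the arm can. A call with a number of a shift or a turn outside -1 to 1 is refused whole. A call with a gripper value outside its range is refused whole. The fingers move at their own pace and stop on an object; FORCE is the grip in N (left out, the last holds). Time passes only in rows, so rows that repeat a pose let the fingers close. It gives the time, the measured TCP pose, the force and the opening at its end, in the units of the state.
- manip.read_state(): the state, without advancing time (a new reading comes with each control period).
- manip.snapshot(name): name is "scene" or "top" or "wrist"; returns a dict with "color" (480x640x3 uint8, red, green, blue), "depth" (480x640 float32, mm along the optical axis (not along the pixel's ray), 0 where there is no reading), "fx", "fy", "cx", "cy" (pixels), "rvec" (rotation vector, rad) and "tvec" (3), from world to camera coordinates, as OpenCV has them; the wrist camera has in their place "T_tool_cam" (4x4, takes a point from camera to tool coordinates, whose origin is the TCP and whose axes are the tool frame's). Camera axes: x right, y down, z forward; pixel columns grow to the right and rows downward; lengths in mm; the calibration is good to about 2 mm. A picture is of the moment at which its call begins: read the wrist's pose just before it.
- manip.job_done(): hands the job in, once; it reports no verdict.
The state is a dict: "clock": time; "joints": joint angles; "joint_vel": joint speeds; "tau": joint torques, N m; "tcp_pos": TCP position; "tcp_rot": TCP orientation; "contact_force": force on the tool from outside, world axes, zero at the start; "ft_torque": the same for the moment, N m; "gripper_width": opening from 0.0 (shut) to 1.0 (fully open).
Only numpy, scipy, OpenCV 4.12 (cv2) and the standard library are available. Lean on these libraries where they do the work, as an engineer would, in place of code of your own. Each camera call takes 0.05 s, during which the arm holds its last target. There are 200 camera calls.

## Working session

There is one attempt and no reset: what is moved stays moved. The work goes in short steps, Python scripts to look and compute and a shell command to move; the robot and the scene stay as the last step left them, time stands still between calls to the robot, and variables do not carry over. Pictures are saved under pics/ and viewed, about 8 in all and at most 12, crops included, and the job is handed in when it is done.

```bash
mkdir -p pics
cat > h.py <<'E'
import numpy as np, cv2
from bench import manip
def cloud(s):
    h,w=s["depth"].shape; v,u=np.mgrid[:h,:w]; d=s["depth"]
    P=np.stack([(u-s["cx"])/s["fx"]*d,(v-s["cy"])/s["fy"]*d,d],-1)
    if "rvec" in s:
        R=cv2.Rodrigues(np.array(s["rvec"],float))[0]; return (P-np.array(s["tvec"]).reshape(3))@R
    return P
E
python3 - <<'E'
from h import *
for n in("scene","top"):
    s=manip.snapshot(n); np.save(n+"_cloud.npy",cloud(s)); cv2.imwrite(f"pics/{n}0.png",s["color"][...,::-1]); print(n,s["fx"],s["rvec"],s["tvec"])
E
```

```text
scene 503.33391976718013 [ 1.08399212 -2.02153081  1.27600243] [485.08546445 216.48438152 845.13047447]
top 482.13905958082967 [ 2.24963545 -1.95324047  0.19705679] [162.46474976 554.50119674 881.48810092]
```

View pics/top0.png

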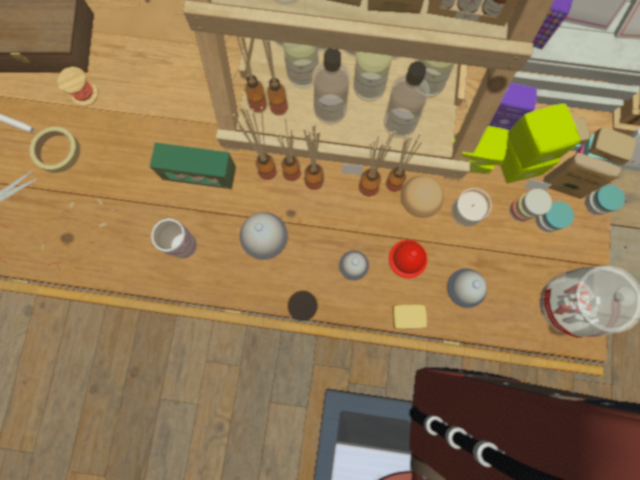

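View pics/scene0.png

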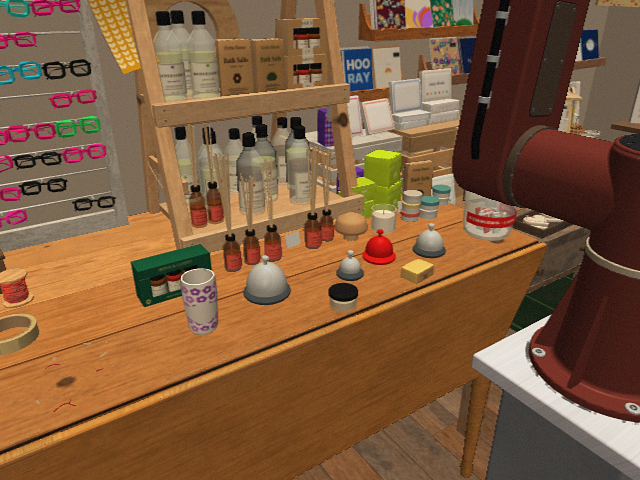

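Candidates in the top view are the steel bells at (264,235), which is the largest, (354,264), the smallest, and (467,288), which looks middle-sized. The red look-alike is at (408,258). I choose (467,288), and will check its size and look at a close crop.

Run:
```python
from h import *
P=np.load("top_cloud.npy"); Q=np.load("scene_cloud.npy")
for n,(u,v) in dict(large=(264,235),small=(354,264),mid=(467,288),red=(408,258),toad=(422,196),candle=(472,207),soap=(410,316),jar=(575,305)).items():
    p=P[v-32:v+33,u-32:min(u+33,640)].reshape(-1,3); c=P[v,u]
    q=p[(p[:,2]>12)&(p[:,2]<150)&(np.hypot(*(p-c)[:,:2].T)<70)]
    t=q[q[:,2]>q[:,2].max()-6]
    print(n,c.round(),"top",t.mean(0).round(1),q[:,2].max().round(1),"ext",q.min(0).round(),q.max(0).round())
# all points near mid from both clouds: knob
c=P[288,467]
for C in (P,Q):
    q=C.reshape(-1,3); r=q[(np.hypot(q[:,0]-c[0],q[:,1]-c[1])<60)&(q[:,2]>4)&(q[:,2]<90)]
    k=r[r[:,2]>63]; b=r[(r[:,2]>20)&(r[:,2]<60)]
    # sphere-ish fit: dome
    A=np.c_[2*b,np.ones(len(b))]; x=np.linalg.lstsq(A,(b**2).sum(1),rcond=None)[0]
    print(len(k),k.mean(0).round(1),k.min(0).round(1),k.max(0).round(1),"sph",x[:3].round(1),np.sqrt(x[3]+x[:3]@x[:3]).round(1))
a=cv2.imread("pics/top0.png")[225:345,385:545]; b=cv2.imread("pics/scene0.png")[205:325,320:480]
cv2.imwrite("pics/crop.png",cv2.resize(np.hstack([a,b]),None,fx=2.5,fy=2.5,interpolation=2))
s=manip.read_state(); print(s["tcp_pos"],s["tcp_rot"],s["clock"],s["contact_force"])
```

```text
large [516. 351.  63.] top [526.2 361.3  85.8] 89.6 ext [482. 315.  12.] [567. 402.  90.]
small [485. 170.  58.] top [492.3 169.4  59.6] 63.8 ext [462. 144.  12.] [515. 195.  64.]
mid [471. -50.  51.] top [477.7 -60.4  71.6] 75.4 ext [445. -92.  12.] [512. -24.  75.]
red [513.  68.  51.] top [520.3  63.5  71.8] 75.8 ext [485.  31.  12.] [554.  98.  76.]
toad [637.  56.  65.] top [675.5 106.5 118.8] 121.9 ext [602. -14.  13.] [700. 120. 122.]
candle [633. -48.  48.] top [638.1 -45.9  64.1] 67.8 ext [602. -79.  12.] [694.  20.  68.]
soap [404.  48.  23.] top [403.7  48.2  26.4] 31.0 ext [378.  16.  12.] [429.  82.  31.]
jar [ 456. -218.  127.] top [ 457.9 -222.2  148.3] 150.0 ext [ 407. -275.   12.] [ 525. -198.  150.]
61 [477.6 -60.4  71.1] [470.1 -69.2  66.9] [485.7 -53.   75.4] sph [477.8 -60.8  24. ] 31.2
29 [476.4 -60.5  71.4] [470.3 -71.8  63.2] [483.7 -51.2  76. ] sph [477.2 -60.9  26. ] 30.7
[ 140.18416973 -583.07699545  230.60840694] [[ 2.33654092e-01 -2.85080265e-06  9.72319786e-01]
 [-9.72319055e-01  1.22490245e-03  2.33653920e-01]
 [-1.19166299e-03 -9.99999250e-01  2.83431579e-04]] 0.1 [-0.72959346  0.15483523  0.20022189]
```

View pics/crop.png

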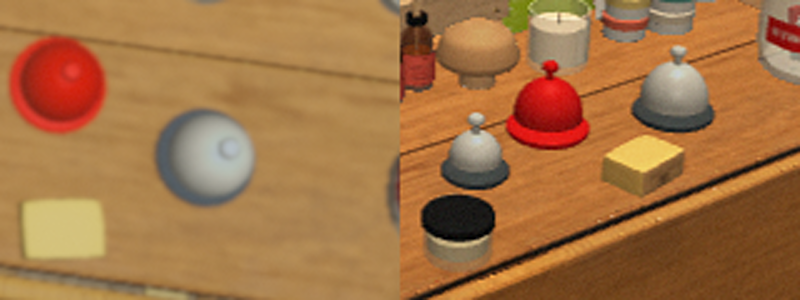

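The close crop confirms it: the plain steel bell, with its knob at crop pixel (228,148), stands apart from the red one. Its measured top is at 73 mm, centre about (477.4, −60.6). Next I'll shut the fingers and travel high.

```bash
python3 -m inch '[-1,0.28,0.43,0.1,0,-1,0.56,0.87,0.1,0,-1,0.56,0.87,0.1,0,-1,0.56,0.87,0.1,0,-1,0.56,0.87,0.1,0]' 20
python3 -m inch '[-1,0.28,0.43,0,0,-1,0.56,0.87,0,0,-1,0.56,0.87,0,0,-1,0.56,0.87,0,0,-1,0.56,0.87,0,0]'
python3 -m inch '[-1,0.28,0.43,0,0,-1,0.56,0.87,0,0,-1,0.56,0.87,0,0,-1,0.56,0.87,0,0,-1,0.56,0.87,0,0]'
python3 -m inch '[-1,0.28,0.43,0,0,-1,0.56,0.87,0,0,-1,0.56,0.87,0,0,-1,0.56,0.87,0,0,-1,0.56,0.87,0,0]'
```

```text
clock: 0.52
tcp_pos: [208.5, -477.8, 243.6]
tcp_rot: [[0.236, 0.0, 0.972], [-0.972, -0.001, 0.236], [0.001, -1.0, -0.0]]
contact_force: [0.6, -0.8, -0.2]
gripper_width: 0.294
clock: 0.93
tcp_pos: [275.2, -374.2, 243.4]
tcp_rot: [[0.236, 0.0, 0.972], [-0.972, -0.001, 0.236], [0.001, -1.0, -0.0]]
contact_force: [-0.3, -0.5, 0.1]
gripper_width: -0.0
clock: 1.35
tcp_pos: [342.4, -270.2, 243.3]
tcp_rot: [[0.236, -0.0, 0.972], [-0.972, -0.001, 0.236], [0.0, -1.0, -0.0]]
contact_force: [-0.1, -0.5, -0.1]
gripper_width: 0.003
clock: 1.77
tcp_pos: [409.5, -166.1, 243.0]
tcp_rot: [[0.235, -0.001, 0.972], [-0.972, -0.0, 0.235], [0.0, -1.0, -0.001]]
contact_force: [-0.4, -1.0, -0.2]
gripper_width: -0.002
```

```bash
python3 -m inch '[-1,0.28,0.44,0,0,-1,0.566,0.879,0,0,-1,0.566,0.879,0,0,-1,0.566,0.879,-0.3,0,-1,0.566,0.879,-0.6,0,-1,0.566,0.879,-0.9,0,-1,0.566,0.879,-0.9,0,-1,0.566,0.879,-0.9,0]'
python3 - <<'E'
from h import *
st=manip.read_state(); s=manip.snapshot("wrist"); T=np.array(s["T_tool_cam"])
P=cloud(s); P=P@T[:3,:3].T+T[:3,3]; P=P@np.array(st["tcp_rot"]).T+np.array(st["tcp_pos"])
q=P[(s["depth"]>0)]; m=np.hypot(q[:,0]-477.4,q[:,1]+60.6)<60
k=q[m&(q[:,2]>64)&(q[:,2]<78)]; print(st["tcp_pos"],st["contact_force"],len(k),k.mean(0),k.min(0),k.max(0))
t=k[k[:,2]>k[:,2].max()-5]; print("top",t.mean(0),np.median(t,0))
b=q[m&(q[:,2]>20)&(q[:,2]<60)]
A=np.c_[2*b,np.ones(len(b))]; print(np.linalg.lstsq(A,(b**2).sum(1),rcond=None)[0])
t=manip.snapshot("scene")["color"]
cv2.imwrite("pics/w1.png",cv2.resize(np.hstack([cv2.resize(s["color"],(400,300)),cv2.resize(t[130:280,330:530],(400,300))])[...,::-1],None,fx=1,fy=1))
E
```

```text
clock: 2.43
tcp_pos: [475.5, -62.0, 134.1]
tcp_rot: [[0.231, -0.004, 0.973], [-0.973, 0.001, 0.231], [-0.002, -1.0, -0.003]]
contact_force: [0.8, -0.6, 0.8]
gripper_width: -0.001
[475.50395148 -61.97302813 134.14926769] [ 0.79197611 -0.60027382  0.75687611] 581 [481.28853719 -61.49412586  70.96173277] [472.59242613 -69.43306099  65.63181277] [488.44637225 -53.87835087  73.74157726]
top [480.98856576 -61.54819374  71.19261835] [481.17958112 -61.52164473  71.30751869]
[ 4.80403182e+02 -6.16529762e+01  2.31082060e+01 -2.34130819e+05]
```

View pics/w1.png

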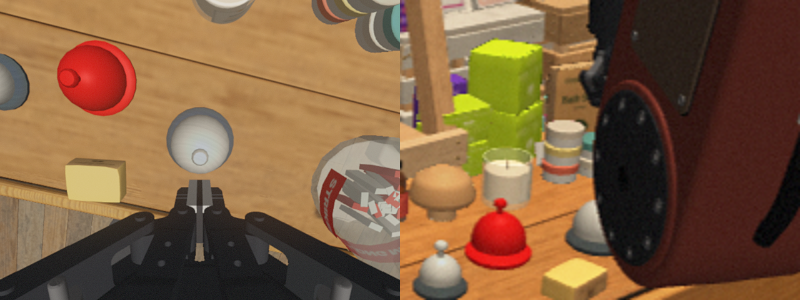

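The wrist view shows the steel bell's knob at (200,157), directly ahead of the closed tips. The wrist puts it at about (481, −61.5) and the fixed cameras at (477.4, −60.6), so I'll aim at (479.5, −61.2), then go down in small steps watching the force.

```bash
python3 -m inch '[-1,0.033,0.007,-0.1,0,-1,0.033,0.007,-0.25,0,-1,0.033,0.007,-0.4,0,-1,0.033,0.007,-0.46,0,-1,0.033,0.007,-0.46,0,-1,0.033,0.007,-0.46,0]'
python3 -m inch '[-1,0,0,-0.01,0,-1,0,0,-0.02,0,-1,0,0,-0.03,0,-1,0,0,-0.04,0,-1,0,0,-0.04,0,-1,0,0,-0.04,0]'
```

```text
clock: 3.03
tcp_pos: [481.4, -59.8, 81.0]
tcp_rot: [[0.233, 0.001, 0.972], [-0.972, -0.0, 0.233], [0.001, -1.0, 0.001]]
contact_force: [0.1, -0.1, 1.0]
gripper_width: -0.003
clock: 3.53
tcp_pos: [480.8, -59.5, 75.4]
tcp_rot: [[0.234, -0.0, 0.972], [-0.972, -0.0, 0.234], [0.0, -1.0, -0.0]]
contact_force: [-0.3, 0.1, -0.0]
gripper_width: 0.002
```

```bash
python3 -m inch '[-1,-0.01,-0.01,0,0,-1,-0.01,-0.01,-0.01,0,-1,-0.01,-0.01,-0.02,0,-1,-0.01,-0.01,-0.03,0,-1,-0.01,-0.01,-0.03,0,-1,-0.01,-0.01,-0.03,0]'
python3 - <<'E'
from h import *
s=manip.snapshot("wrist"); t=manip.snapshot("scene")["color"]
cv2.imwrite("pics/w2.png",np.hstack([cv2.resize(s["color"][130:400,140:500],(400,300)),cv2.resize(t[180:270,380:500],(400,300))])[...,::-1])
E
```

```text
clock: 4.03
tcp_pos: [479.7, -60.8, 71.8]
tcp_rot: [[0.234, 0.0, 0.972], [-0.972, -0.0, 0.234], [0.0, -1.0, -0.0]]
contact_force: [-1.4, -1.4, 2.3]
gripper_width: -0.002
```

View pics/w2.png

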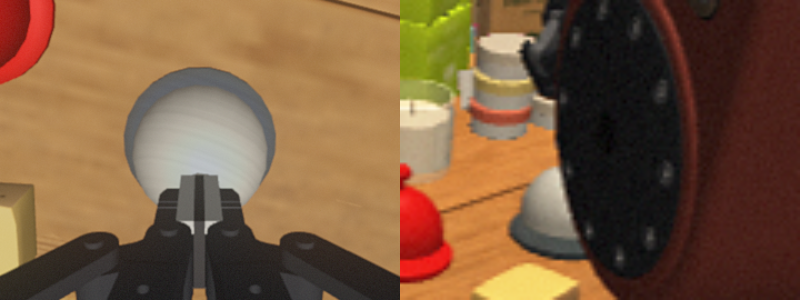

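The picture shows the tips (195,185) over the hidden knob, centred on the dome. The 2.3 N upward force means contact. I'll press on.

```bash
python3 -m inch '[-1,0,0,-0.01,0,-1,0,0,-0.02,0,-1,0,0,-0.03,0,-1,0,0,-0.03,0,-1,0,0,-0.03,0]'
```

```text
clock: 4.55
tcp_pos: [479.7, -60.8, 68.2]
tcp_rot: [[0.234, 0.0, 0.972], [-0.972, -0.0, 0.234], [0.0, -1.0, 0.0]]
contact_force: [-1.0, -0.5, 3.3]
gripper_width: 0.001
```

```bash
python3 -m inch '[-1,0,0,-0.007,0,-1,0,0,-0.013,0,-1,0,0,-0.013,0,-1,0,0,-0.013,0]'; python3 -m inch '[-1,0,0,-0.004,0,-1,0,0,-0.008,0,-1,0,0,-0.008,0,-1,0,0,-0.008,0]'
```

```text
clock: 4.88
tcp_pos: [479.8, -60.8, 66.7]
tcp_rot: [[0.234, 0.0, 0.972], [-0.972, -0.0, 0.234], [0.0, -1.0, 0.0]]
contact_force: [-0.2, -0.6, 3.9]
gripper_width: -0.008
clock: 5.22
tcp_pos: [479.8, -60.8, 65.8]
tcp_rot: [[0.234, 0.0, 0.972], [-0.972, -0.0, 0.234], [0.0, -1.0, 0.0]]
contact_force: [-1.0, -1.0, 6.0]
gripper_width: -0.001
```

```bash
python3 -m inch '[-1,0,0,-0.004,0,-1,0,0,-0.006,0,-1,0,0,-0.006,0,-1,0,0,-0.006,0]'
```

```text
clock: 5.55
tcp_pos: [479.8, -60.8, 65.6]
tcp_rot: [[0.234, 0.0, 0.972], [-0.972, -0.0, 0.234], [0.001, -1.0, 0.0]]
contact_force: [-3.6, 0.2, 10.7]
gripper_width: 0.002
```

At 10.7 N and 65.6 mm the force has risen sharply, so the plunger is on its stop. Now I'll let it up straight and draw clear.

```bash
python3 -m inch '[-1,0,0,0.015,0,-1,0,0,0.03,0,-1,0,0,0.05,0,-1,0,0,0.08,0,-1,0,0,0.12,0,-1,0,0,0.2,0,-1,0,0,0.4,0,-1,0,0,0.7,0,-1,0,0,1,0,-1,0,0,1,0,-1,0,0,1,0]'
python3 -m inch '[-1,-0.3,-0.4,0.3,0,-1,-0.56,-0.87,0.5,0,-1,-0.56,-0.87,0.5,0,-1,-0.56,-0.87,0.5,0,-1,-0.56,-0.87,0.5,0]'
python3 -m inch '[-1,-0.3,-0.4,0,0,-1,-0.56,-0.87,0,0,-1,-0.56,-0.87,0,0,-1,-0.56,-0.87,0,0,-1,-0.56,-0.87,0,0,-1,-0.56,-0.87,0,0]'
python3 - <<'E'
from h import *
P=np.load("top_cloud.npy")
s=manip.snapshot("top"); N=cloud(s); t=manip.snapshot("scene")
for C,nm in((P,"before"),(N,"after"),(np.load("scene_cloud.npy"),"sc before"),(cloud(t),"sc after")):
    q=C.reshape(-1,3); r=q[(np.hypot(q[:,0]-477,q[:,1]+61)<50)&(q[:,2]>12)&(q[:,2]<90)]; k=r[r[:,2]>64]; print(nm,len(k),k.mean(0).round(1),k[:,2].max().round(1),r.mean(0).round(1))
cv2.imwrite("pics/end.png",np.hstack([cv2.resize(s["color"],(400,300)),cv2.resize(t["color"],(400,300))])[...,::-1])
print(manip.read_state()["contact_force"])
E
```

```text
clock: 6.47
tcp_pos: [480.9, -61.1, 187.8]
tcp_rot: [[0.234, 0.004, 0.972], [-0.972, -0.002, 0.234], [0.002, -1.0, 0.003]]
contact_force: [-1.3, 0.1, -0.8]
gripper_width: -0.0
clock: 6.88
tcp_pos: [411.4, -167.4, 245.7]
tcp_rot: [[0.23, 0.001, 0.973], [-0.973, -0.001, 0.23], [0.001, -1.0, 0.0]]
contact_force: [0.6, 0.7, -1.1]
gripper_width: 0.0
clock: 7.38
tcp_pos: [345.4, -268.6, 243.9]
tcp_rot: [[0.233, -0.001, 0.972], [-0.972, 0.002, 0.233], [-0.002, -1.0, -0.0]]
contact_force: [0.4, 0.8, -0.4]
gripper_width: 0.001
before 61 [477.6 -60.4  71.1] 75.4 [474.3 -54.4  43. ]
after 61 [477.6 -60.5  70.8] 73.9 [474.3 -54.4  42.9]
sc before 27 [476.3 -60.4  71.9] 76.0 [465.6 -49.   37. ]
sc after 29 [476.1 -60.2  71.5] 75.1 [466.  -49.1  36.7]
[ 0.7340221  -0.17156203  0.76584337]
```

View pics/end.png

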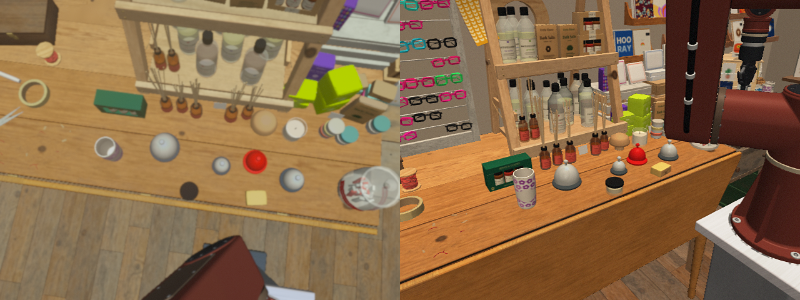

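The bell (top view 291,180) stands where it was with its plunger up. The other items look unchanged and the hand is clear.

```bash
python3 -c "from bench import manip; print(manip.job_done())"
```

```text
the job is handed in; nothing more can be done
None
```

I pressed the middle-sized steel bell's plunger with the closed fingertips, let it spring back and drew the hand clear. The job was handed in at about 7.5 s of robot time.

- **Press:** The tips went from first contact at about 73 mm down to 65.6 mm. The force then rose sharply from 6 to 10.7 N, which means the plunger was on its stop. I saw this from force and height only. No picture shows the plunger down.
- **After release:** In both fixed cameras the knob is back at its original height and the bell is within about 0.3 mm of where it stood. The other two bells, the red look-alike and the other items look unmoved in the last pictures, though I did not measure them again.
- **Disagreement:** The wrist camera placed the knob about 3.5 mm farther out in x than the fixed cameras did. I aimed between the two, and the press reached the stop.

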